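Unlatch the cheese carrier's pop-out T-handle

ROBOT

A 7-joint arm with a two-finger parallel gripper is mounted at the origin on the work surface. World frame = base frame: x ahead of the robot, y to its left, z up, the work surface at z = 0. Lengths are in m, angles in rad, forces in N, time in s.
With the tool pointing down it reaches from about 0.4 to 0.9 m from the base axis. Payload 5.5 kg.
Tool frame: the origin (TCP) lies at the very end of the fingers, on their centre line; the grasp point (between the pads) lies robot.grip_point_offset behind it (robot.grip_point_offset is the distance from the TCP to the grasp point, in m); z points along the fingers, y is the line along which they close (so a half turn about z gives the same grasp; the last joint's range is limited). The gripper opens to 85 mm and grips with 20 to 120 N. Pads are 22 mm wide; open, the fingers measure 114 mm over their backs; the gripper's body (76 mm by 85 mm) begins 54 mm behind the grasp point. The pads swing forward as they close: fully open they stand 13 mm farther back than shut.
Start: joints at [1.376, 0.501, -0.427, 1.55, 0.221, 1.138, -0.21], TCP at [0.287, -0.583, 0.231] pointing down, gripper open.
Joint ranges: [-2.88, 2.88], [-0.31, 2.03], [-1.54, 1.56], [0.2, 2.42], [-1.41, 4.55], [0.19, 2.02], [-2.57, 2.57]. Speed limits (rad/s): [2.57, 2.57, 3.14, 3.14, 3.14, 3.14, 3.14].

INTERFACE

Orientations are given as a unit quaternion [w, x, y, z].
In Python, from station import robot gives the robot as it stands.
- The arm moves only by the shell command python3 -m creep 'ROWS' [OPENING] [FORCE]. ROWS is JSON, a list of rows, each an object with "slide": the shift along the tool's x, y, z each as a share of 0.05 m, from -1 to 1, a list of three; "dr": the turn, a rotation vector about the tool's x, y, z each as a share of 4 degrees, from -1 to 1, a list of three. In form: [{"slide": [tx, ty, tz], "dr": [ax, ay, az]}, ...]. A call has 1 to 12 rows; each row shifts and turns the commanded pose from where the row before left it, along the tool's axes as they then stand; what a row does not reach is not made up. A row lasts 1/10 s, in which the tool goes at most 50 mm and 8.59 degrees, less where a joint would pass 70% of its speed; a pose out of reach is approached as far as the arm can. A call with a number of a shift or a turn outside -1 to 1 is refused whole. A call with a gripper value outside its range is refused whole. OPENING is the gripper's target within -1 to 1 (fully open at 1, half-way at 0, shut at -1), set as the call begins (- or left out, the last holds). The fingers move at their own pace and stop on an object; FORCE is the grip in N (left out, the last holds). Time passes only in rows, so rows that do not move let the fingers close. It gives the time, the measured TCP pose, the force, the opening and the grip force at its end, in the units of the state.
- robot.get_obs(): the state, without advancing time (a new reading comes with each control period).
- robot.read_camera(name): name is "scene" or "top" or "wrist"; returns (picture, depth): 420x560x3 uint8, blue, green, red; 420x560 float32, m along the optical axis (not along the pixel's ray), 0 where there is no reading.
- robot.camera_info(name): a dict with "mtx" (3x3 intrinsics, pixels), "distortion" ([k1, k2, p1, p2, k3] as OpenCV has them; the pictures are not rectified), "position" and "attitude" of the camera in the world. Camera axes: x right, y up, looking along -z (the intrinsics and any distortion apply to the point x, -y, -z); pixel columns grow to the right and rows downward; lengths in m; the calibration is good to about 2 mm. A picture is of the moment at which its call begins: read the wrist's pose just before it. camera_info takes no time and is no camera call; for the wrist camera it gives the pose at the moment of the call.
- robot.sign_off(): hands the job in; it is judged then, once.
The state is a dict: "t": time; "qpos": joint angles; "dq": joint speeds; "effort": joint torques, N m; "ee_pos": TCP position; "tcp_rot": TCP orientation; "ft_force": force on the tool from outside, world axes, zero at the start; "ft_torque": the same for the moment, N m; "width": finger opening in m; "finger_force": force on a finger pad.
Only numpy, scipy, OpenCV 4.12 (cv2) and the standard library are available. Lean on these libraries where they do the work, as an engineer would, in place of code of your own. Each camera call takes 0.05 s, during which the arm holds its last target. There are 200 camera calls.

TASK

Unlatch the cheese carrier: press its release button gently (never with more than 20 N) until the T-handle pops out of the lid, then turn the handle clockwise, seen from above, all the way to its stop, and let go, leaving it standing out and turned. Leave the cheeses and everything else where they are.

Things in the scene. Friction and masses are not known exactly. Their poses are not given: they have to be found in the camera images.
- case: insulated cheese carrier with aluminium lid, fixed: 310 (x) x 410 (y) x 130 mm high. Origin: centre of its underside on the table; z up. The latch is on the middle of the lid, which is held shut by a cam inside that the handle turns; the lid itself does not move
- pan_face (a point): centre of the steel latch plate (116 mm along the case's x, 110 mm along its y, upper face 20 mm above the lid), on the handle's turning axis, level with the upper face; same axes as the case. The T-handle lies in a 96 x 22 mm slot of this plate, along x
- button_box: the release button's housing on the lid, a 40 x 34 x 20 mm steel block 100 mm from the handle's axis on the case's +y side. Origin: centre of its underside, on the lid; same axes as the case. In its middle stands the release button, an upright steel plunger 20 mm across with a flat top, pressed straight down. More than 20 N on button or block damages it
- bezel (a point): centre of the upper face of the button's housing, on the button's axis. The button's top is 6 to 26 mm above this point (set by a thread, different each time: find it by touch). It moves in 6 mm to a hard stop against a spring (2 N at first, 5 to 6 N near the stop); some 5 mm in (about 5 to 6 N) the handle pops out. When let go it comes back up
- handle_bar (a point): centre of the T-handle's crossbar, a plain steel bar 90 x 16 mm and 14 mm high; its x axis lies along the bar, y across it (grip the 16 mm width). When down, the bar's top is flush with the latch plate and there is no hold on it; when popped out its underside stands 12 mm and its top 26 mm above the plate.
- handle_pop (a joint): how far the T-handle stands out, in m: 0 = flush, 0.026 = fully popped out; it then stays out, with 2 mm of springy play
- handle_turn (a joint): turn of the T-handle in rad, clockwise seen from above: 0 = latched (bar along the case's x), 1.4 = unlatched, at its hard stop. It is stiff (0.25 to 0.4 N m) and stays where it is left; it cannot turn while down in its slot. When turned, it cannot go down
- cheese_a: loose cream-coloured cheese round, 60 mm across, 28 mm high, on the lid; bystander; origin at the centre of its underside
- cheese_b: loose grey-rinded cheese round, 56 mm across, 26 mm high, on the lid; bystander; origin at the centre of its underside
- cheese_c: loose cream-coloured cheese round, 56 mm across, 30 mm high, on the lid; bystander; origin at the centre of its underside
- note_pad: loose pale yellow note pad, 75 x 75 x 20 mm, on the table; bystander; origin at the centre of its underside
- tub: loose white tub with lid, 100 mm across, 100 mm high, on the table; bystander; origin at the centre of its underside
- oil: loose green bottle, 66 mm across, 200 mm high, on the table; bystander; origin at the centre of its underside
- mug: loose white mug, 80 mm across, 90 mm high, on the table; bystander; origin at the centre of its underside

How it is judged:
On the way, in this order (a step that is already met when the one before it is completed fails the run):
1. the T-handle has popped out, not yet turned (value of joint handle_pop above 0.021 m and value of joint handle_turn below 0.3 rad), for 0.2 s.
2. the handle, standing out, is turned to its stop (value of joint handle_pop above 0.015 m and value of joint handle_turn above 1.28 rad), for 0.2 s.
At the end, for the whole second after the job is handed in: The T-handle stands out (over 18 mm of its 26) and is turned clockwise to its stop (over 1.28 of 1.4 rad), at rest; every bystander is within 30 mm of where it was (value of joint handle_pop above 0.018 m and value of joint handle_turn above 1.28 rad and velocity of joint handle_turn below 0.05 rad/s and distance of each of cheese_a, cheese_b, cheese_c, note_pad, tub, oil, mug from where it was at the start of the episode below 0.03 m); the robot touches nothing.
It fails at once if the button or its housing loaded with more than 20 N (contact force between anything else and button_box above 20 N).
It fails at once if a bystander moved by 30 mm or more (not (distance of each of cheese_a, cheese_b, cheese_c, note_pad, tub, oil, mug from where it was at the start of the episode below 0.03 m)).
It also fails if it takes over 51 s, if anything falls off the work surface, if the arm or the gripper's body presses on something with over 40 N, if the wrist force passes 120 N, or if a joint passes its speed limit or range.

## Working session

There is one attempt and no reset: what is moved stays moved. The work goes in short steps, Python scripts to look and compute and a shell command to move; the robot and the scene stay as the last step left them, time stands still between calls to the robot, and variables do not carry over. Pictures are saved under pics/ and viewed, at most 10 in all, crops included, and the job is handed in when it is done.

```bash
mkdir -p pics; cat > h.py <<'E'
import numpy as np, cv2
from scipy.spatial.transform import Rotation as R
from station import robot
def rot(q): return R.from_quat([q[1],q[2],q[3],q[0]])
def att(a):
    a=np.array(a,float)
    return a if a.shape==(3,3) else rot(a).as_matrix()
def world(info,depth,u,v,z=None):
    K=np.array(info["mtx"]);D=np.array(info["distortion"],float)
    p=cv2.undistortPoints(np.array([[[u,v]]],float),K,D)[0,0]
    d=att(info["attitude"])@np.array([p[0],-p[1],-1]); c=np.array(info["position"])
    s=(z-c[2])/d[2] if z is not None else depth[int(round(v)),int(round(u))]
    return c+s*d
E
python3 - <<'E'
from h import *
import pickle
o=robot.get_obs();print(o,robot.grip_point_offset)
for n in("top","scene"):
    i=robot.camera_info(n);p,d=robot.read_camera(n);print(n,i)
    cv2.imwrite(f"pics/{n}0.png",p);pickle.dump((i,p,d),open(n+"0.pkl","wb"))
E
```

```text
{'t': 0.0, 'qpos': array([ 1.37620442,  0.50183741, -0.42679887,  1.55142559,  0.22080354,
        1.1382955 , -0.21028513]), 'dq': array([ 0.00125722,  0.0003206 ,  0.00065408,  0.00105428, -0.00200628,
        0.00013098, -0.0013269 ]), 'effort': array([ 2.24218652e-04, -5.69512618e+01, -5.81621870e+00, -2.80941850e+01,
        1.05076079e-02,  1.21124290e-02,  2.05696887e-05]), 'ee_pos': array([ 0.28694325, -0.58248042,  0.23027672]), 'tcp_rot': array([-9.36429138e-04,  9.73908764e-01,  2.26937897e-01, -1.83520347e-04]), 'ft_force': array([0.00329828, 0.26523272, 0.12464809]), 'ft_torque': array([ 0.01101387,  0.00719379, -0.0234005 ]), 'finger_force': 0.0, 'width': 0.08540606454100429} 0.0187
top {'mtx': array([[470.01554956,   0.        , 276.43262177],
       [  0.        , 470.01554956, 209.14274174],
       [  0.        ,   0.        ,   1.        ]]), 'distortion': array([-0.05240709,  0.        ,  0.        ,  0.        ,  0.        ]), 'position': array([ 0.42536762, -0.00889972,  1.49788296]), 'attitude': array([-0.69701553, -0.03733685,  0.02198652,  0.7157457 ])}
scene {'mtx': array([[531.15134504,   0.        , 286.80598539],
       [  0.        , 531.15134504, 211.78083822],
       [  0.        ,   0.        ,   1.        ]]), 'distortion': array([-0.11633905,  0.        ,  0.        ,  0.        ,  0.        ]), 'position': array([1.24180316, 0.63069203, 1.50500035]), 'attitude': array([0.37000214, 0.12058025, 0.26471575, 0.88231763])}
```

View pics/top0.png

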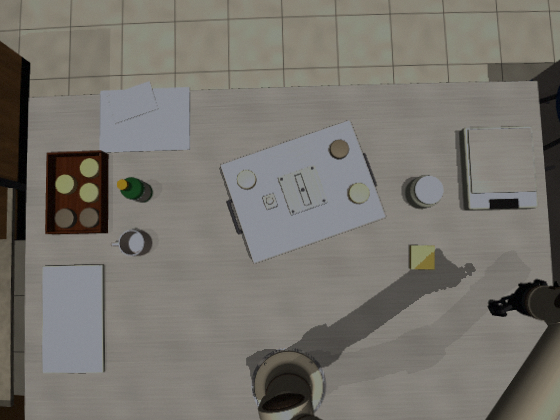

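View pics/scene0.png

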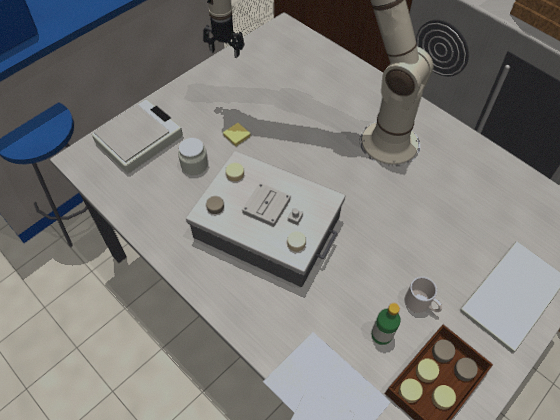

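The top view shows the case centred near (303,190), with the button at (269,201) to the left, which is the case's +y side. The handle slot runs roughly from (299,174) to (307,206). I'll enlarge that area.

```bash
python3 - <<'E'
from h import *
import pickle
i,p,d=pickle.load(open("top0.pkl","rb"))
c=p[115:270,210:395]; cv2.imwrite("pics/crop.png",cv2.resize(c,None,fx=4,fy=4,interpolation=cv2.INTER_CUBIC))
for n,u,v,z in[("handle",303,189,.15),("btn",269.5,201,.17),("cA",246,179,.158),("cB",339,149,.156),("cC",359,193,.16)]:
    print(n,world(i,d,u,v),world(i,d,u,v,z))
E
```

```text
handle [ 0.5950361  -0.0591212   0.15254703] [ 0.59535732 -0.05921628  0.15      ]
btn [0.56134317 0.03767099 0.16867941] [0.56120808 0.03762472 0.17      ]
cA [0.62789603 0.10417235 0.1589877 ] [0.62804544 0.10425577 0.158     ]
cB [ 0.70824515 -0.16665661  0.15589699] [ 0.70822344 -0.1666445   0.156     ]
cC [ 0.57893331 -0.21958909  0.1528203 ] [ 0.57811361 -0.21846447  0.16      ]
```

View pics/crop.png

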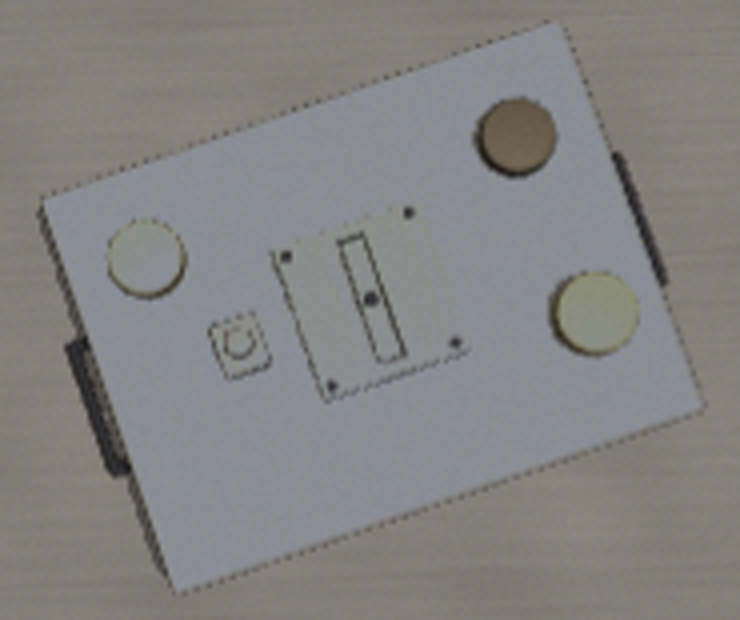

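The crop shows the handle axis at (371,299), with screws at (286,257), (408,212), (455,343) and (332,386). The button is at (239,342).

```bash
python3 - <<'E'
from h import *
import pickle
i,p,d=pickle.load(open("top0.pkl","rb"))
W=lambda x,y,z:world(i,d,210+(x+.5)/4-.5,115+(y+.5)/4-.5,z)
c=[W(*q,.13) for q in[(42,198),(560,20),(705,407),(178,592)]]
ctr=np.mean(c,0);print("case ctr",ctr,"sizes",[np.linalg.norm(c[k]-c[k-1]) for k in range(4)])
ydir=(c[0]-c[1]+c[3]-c[2])[:2];xdir=(c[0]-c[3]+c[1]-c[2])[:2]
print("yaw",np.degrees(np.arctan2(-ydir[0],ydir[1])),np.degrees(np.arctan2(xdir[1],xdir[0])))
s=np.mean([W(*q,.15) for q in[(286,257),(408,212),(455,343),(332,386)]],0)
h=W(371,299,.15);print("plate",s,h)
for z in(.156,.166,.176):
  b=W(239,342,z);v=(b-h)[:2];print("btn",b,np.linalg.norm(v),np.degrees(np.arctan2(-v[0],v[1])))
m=rot(robot.get_obs()["tcp_rot"]).as_matrix();print(m)
E
```

```text
case ctr [ 0.59458591 -0.05820747  0.13      ] sizes [np.float64(0.30676041452414815), np.float64(0.4059440325240987), np.float64(0.30521125426297563), np.float64(0.4059491123375558)]
yaw 17.661263418113816 17.926693235064388
plate [ 0.59414101 -0.05681114  0.15      ] [ 0.59431856 -0.05738136  0.15      ]
btn [0.56517461 0.0384129  0.156     ] 0.10012946764169856 16.92159007459831
btn [0.56413274 0.03806032 0.166     ] 0.10010143663252866 17.550866657328413
btn [0.56309087 0.03770773 0.176     ] 0.10008548628821035 18.1804197791499
[[ 8.97018948e-01  4.41991443e-01 -7.55950729e-04]
 [ 4.41992088e-01 -8.97017456e-01  1.63626199e-03]
 [ 4.51127973e-05 -1.80188225e-03 -9.99998376e-01]]
```

```bash
python3 -m creep '[{"slide":[0,0,-0.2],"dr":[0,0,0.3]},{"slide":[0,0,-0.2],"dr":[0,0,0.7]},{"slide":[0.2,-0.25,0],"dr":[0,0,0.7]},{"slide":[0.4,-0.45,0],"dr":[0,0,0.4]},{"slide":[0.5,-0.56,0],"dr":[0,0,0]},{"slide":[0.5,-0.56,0],"dr":[0,0,0]},{"slide":[0.5,-0.56,0],"dr":[0,0,0]},{"slide":[0.5,-0.56,0],"dr":[0,0,0]},{"slide":[0.5,-0.56,0],"dr":[0,0,0]},{"slide":[0.5,-0.56,0],"dr":[0,0,0]},{"slide":[0.5,-0.56,0],"dr":[0,0,0]},{"slide":[0.5,-0.56,0],"dr":[0,0,0]}]' -1 30
python3 -m creep '[{"slide":[0.5,-0.56,0],"dr":[0,0,0]},{"slide":[0.5,-0.56,0],"dr":[0,0,0]},{"slide":[0.5,-0.56,0],"dr":[0,0,0]},{"slide":[0.5,-0.56,0],"dr":[0,0,0]},{"slide":[0.5,-0.56,0],"dr":[0,0,0]},{"slide":[0.5,-0.56,0],"dr":[0,0,0]},{"slide":[0.5,-0.56,0],"dr":[0,0,0]},{"slide":[0.5,-0.56,0],"dr":[0,0,0]},{"slide":[0,0,0],"dr":[0,0,0]},{"slide":[0,0,0],"dr":[0,0,0]}]'
cat > go.py <<'E'
import sys
from h import *
t=np.array([float(a) for a in sys.argv[1:4]]);yaw=float(sys.argv[4])
o=robot.get_obs();r=rot(o["tcp_rot"]);m=r.as_matrix()
c,s=np.cos(np.radians(yaw)),np.sin(np.radians(yaw))
T=np.array([[c,s,0],[s,-c,0],[0,0,-1]])
print("t",o["t"],"ee",o["ee_pos"].round(4),"q",o["qpos"].round(2),"F",o["ft_force"].round(2),"w",round(o["width"],4))
print("slide units",(m.T@(t-o["ee_pos"])/.05).round(3),"dr units",(np.degrees((r.inv()*R.from_matrix(T)).as_rotvec())/4).round(3))
E
python3 go.py .564 .038 .2 17.75
```

```text
t: 1.3
ee_pos: [0.4256, -0.264, 0.2522]
tcp_rot: [0.0, 0.988, 0.154, 0.0]
ft_force: [-0.1, 0.1, 0.3]
width: -0.0001
finger_force: 0.0
t: 2.3
ee_pos: [0.547, 0.0103, 0.2517]
tcp_rot: [-0.0, 0.988, 0.156, 0.0]
ft_force: [0.0, -0.8, -0.8]
width: 0.0002
finger_force: 0.0
t 2.3 ee [0.547  0.0103 0.2517] q [ 0.52  0.34 -0.72  1.78  0.25  1.11 -1.54] F [ 0.   -0.76 -0.78] w 0.0002
slide units [ 0.495 -0.423  1.034] dr units [ 0.    -0.003  0.049]
```

```bash
python3 -m creep '[{"slide":[0.1,-0.1,0.1],"dr":[0,0,0.05]},{"slide":[0.2,-0.15,0.2],"dr":[0,0,0]},{"slide":[0.15,-0.12,0.2],"dr":[0,0,0]},{"slide":[0.05,-0.05,0.0],"dr":[0,0,0]},{"slide":[0,0,0],"dr":[0,0,0]},{"slide":[0,0,0],"dr":[0,0,0]}]'
python3 - <<'E'
from h import *
import pickle
i=robot.camera_info("wrist");p,d=robot.read_camera("wrist");pickle.dump((i,p,d),open("w1.pkl","wb"));cv2.imwrite("pics/w1.png",p);print(i)
E
python3 go.py .564 .038 .185 17.75
```

```text
t: 2.9
ee_pos: [0.5643, 0.0363, 0.2265]
tcp_rot: [0.0, 0.988, 0.153, 0.0]
ft_force: [-0.4, -0.5, 0.2]
width: -0.0003
finger_force: 0.0
{'mtx': array([[378.71371227,   0.        , 277.42116731],
       [  0.        , 378.71371227, 199.5063983 ],
       [  0.        ,   0.        ,   1.        ]]), 'distortion': array([-0.10378354,  0.        ,  0.        ,  0.        ,  0.        ]), 'position': array([0.64020177, 0.06032893, 0.368388  ]), 'attitude': array([ 0.79695102, -0.12533283,  0.09224253, -0.58365407])}
t 2.95 ee [0.5643 0.0362 0.2266] q [ 0.45  0.41 -0.71  1.77  0.3   1.08 -1.63] F [-0.03 -0.35  0.7 ] w -0.0
slide units [ 0.004 -0.037  0.833] dr units [ 0.007 -0.003 -0.04 ]
```

View pics/w1.png

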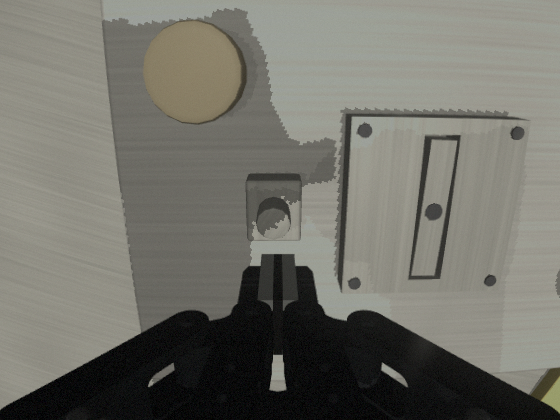

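The wrist view shows the button's top face around (273,222), the handle boss at (433,211), and the latch-plate screws at (365,130), (517,132), (490,281) and (354,283).

```bash
python3 - <<'E'
from h import *
import pickle
i,p,d=pickle.load(open("w1.pkl","rb"))
h=world(i,d,433,211,.15);print("handle",h,world(i,d,433,211),"screws",np.mean([world(i,d,*q,.15) for q in[(365,130),(517,132),(490,281),(354,283)]],0))
for v in range(200,240,4):print(v,world(i,d,273,v).round(4))
print(world(i,d,265,235))
c=p[160:260,220:330];cv2.imwrite("pics/w1c.png",cv2.resize(c,None,fx=5,fy=5,interpolation=cv2.INTER_CUBIC))
E
```

```text
handle [ 0.59498076 -0.05552774  0.15      ] [ 0.59489517 -0.05574704  0.14958663] screws [ 0.59482097 -0.05605129  0.15      ]
200 [0.5738 0.0422 0.1564]
204 [0.5738 0.0421 0.1638]
208 [0.5733 0.0419 0.1692]
212 [0.5712 0.0412 0.1696]
216 [0.569  0.0405 0.1698]
220 [0.5664 0.0397 0.169 ]
224 [0.5643 0.0391 0.1694]
228 [0.5623 0.0384 0.1703]
232 [0.5597 0.0376 0.1696]
236 [0.5576 0.037  0.1703]
[0.55647719 0.04141205 0.16945801]
```

View pics/w1c.png

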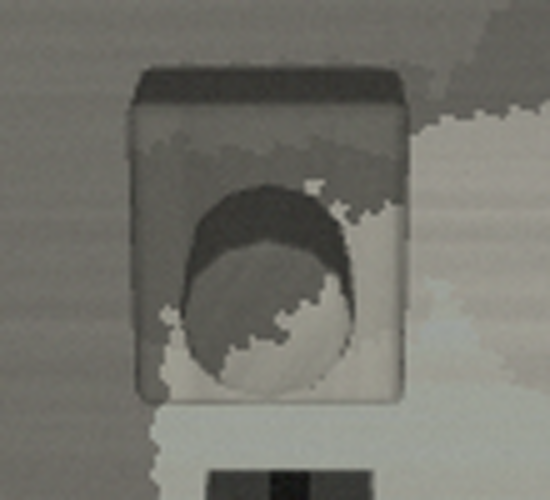

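The button's top face centre is at crop (268,318), which gives (0.5645, 0.039, 0.1695). That agrees with the handle axis plus 100 mm. Next I descend to just above it.

```bash
python3 -m creep '[{"slide":[0.02,-0.05,0.15],"dr":[0,0,0]},{"slide":[0,0,0.25],"dr":[0,0,0]},{"slide":[0,0,0.25],"dr":[0,0,0]},{"slide":[0,0,0.2],"dr":[0,0,0]},{"slide":[0,0,0.1],"dr":[0,0,0]},{"slide":[0,0,0.0],"dr":[0,0,0]},{"slide":[0,0,0.0],"dr":[0,0,0]}]'
python3 go.py .5645 .0388 .17 17.75
```

```text
t: 3.65
ee_pos: [0.5646, 0.0396, 0.1788]
tcp_rot: [-0.0, 0.988, 0.153, 0.0]
ft_force: [0.0, 0.9, 0.6]
width: -0.0001
finger_force: 0.0
t 3.65 ee [0.5646 0.0396 0.1788] q [ 0.42  0.46 -0.68  1.81  0.34  0.99 -1.67] F [0.   0.9  0.57] w -0.0001
slide units [-0.006  0.014  0.176] dr units [-0.003 -0.001 -0.027]
```

```bash
S='{"slide":[0,0,0],"dr":[0,0,0]}'; python3 -m creep '[{"slide":[0,0.01,0.05],"dr":[0,0,0]},{"slide":[0,0,0.05],"dr":[0,0,0]},{"slide":[0,0,0.02],"dr":[0,0,0]},{"slide":[0,0,0.02],"dr":[0,0,0]},{"slide":[0,0,0],"dr":[0,0,0]},{"slide":[0,0,0],"dr":[0,0,0]}]'
python3 -m creep '[{"slide":[0,0,0.02],"dr":[0,0,0]},{"slide":[0,0,0.02],"dr":[0,0,0]},{"slide":[0,0,0],"dr":[0,0,0]}]'
```

```text
t: 4.25
ee_pos: [0.5646, 0.0389, 0.1719]
tcp_rot: [0.0, 0.988, 0.153, 0.0]
ft_force: [-0.3, 0.2, 0.3]
width: -0.0001
finger_force: 0.0
t: 4.55
ee_pos: [0.5648, 0.0389, 0.1702]
tcp_rot: [0.0, 0.988, 0.153, 0.0]
ft_force: [-0.9, -0.1, 4.1]
width: -0.0
finger_force: 1.8
```

```bash
python3 -m creep '[{"slide":[0,0,0.02],"dr":[0,0,0]},{"slide":[0,0,0.02],"dr":[0,0,0]},{"slide":[0,0,0],"dr":[0,0,0]}]'
```

```text
t: 4.85
ee_pos: [0.5648, 0.039, 0.1683]
tcp_rot: [0.0, 0.988, 0.153, 0.0]
ft_force: [-2.4, -0.7, 4.9]
width: -0.0001
finger_force: 2.6
```

```bash
python3 -m creep '[{"slide":[0,0,0.02],"dr":[0,0,0]},{"slide":[0,0,0],"dr":[0,0,0]}]'
```

```text
t: 5.05
ee_pos: [0.5648, 0.039, 0.1674]
tcp_rot: [0.0, 0.988, 0.153, 0.0]
ft_force: [-1.2, -0.3, 6.4]
width: 0.0003
finger_force: 2.8
```

```bash
cat > chk.py <<'E'
from h import *
i=robot.camera_info("top");p,d=robot.read_camera("top")
for a in(-.02,0,.02):
    P=np.array([.5947+a*.952,-.0563+a*.305,.15]);q=att(i["attitude"]).T@(P-i["position"]);q=q*[1,-1,-1]
    uv=cv2.projectPoints(q[None],np.zeros(3),np.zeros(3),np.array(i["mtx"]),np.array(i["distortion"]))[0].ravel()
    print(uv.round(),world(i,d,*uv).round(4))
print(robot.get_obs()["ft_force"])
E
python3 -m creep '[{"slide":[0,0,0.02],"dr":[0,0,0]},{"slide":[0,0,0],"dr":[0,0,0]}]'; python3 chk.py
```

```text
t: 5.25
ee_pos: [0.5649, 0.039, 0.1664]
tcp_rot: [0.0, 0.988, 0.153, 0.0]
ft_force: [-2.1, -0.3, 5.6]
width: -0.0001
finger_force: 3.0
[304. 196.] [ 0.5761 -0.0625  0.1463]
[302. 189.] [ 0.5945 -0.0562  0.1518]
[300. 183.] [ 0.6133 -0.0501  0.1528]
[-1.96753124  0.24278731  6.46572159]
```

```bash
python3 -m creep '[{"slide":[0,0,0.02],"dr":[0,0,0]},{"slide":[0,0,0],"dr":[0,0,0]}]'; python3 chk.py
```

```text
t: 5.5
ee_pos: [0.5648, 0.039, 0.1652]
tcp_rot: [0.0, 0.988, 0.153, 0.0]
ft_force: [-1.2, 0.3, 3.7]
width: 0.0003
finger_force: 2.2
[304. 196.] [ 0.5728 -0.0614  0.1757]
[302. 189.] [ 0.5911 -0.0553  0.179 ]
[300. 183.] [ 0.6102 -0.0494  0.1754]
[-0.48913004 -0.93956228  3.76603304]
```

The handle has popped out: the bar top now reads about 0.176. I'll lift, move over the handle, and turn the wrist half a turn anticlockwise so joint 7 has range for the clockwise turn.

```bash
python3 -m creep '[{"slide":[0,0,-0.1],"dr":[0,0,0]},{"slide":[0,0,-0.4],"dr":[0,0,0]},{"slide":[0,0,-0.5],"dr":[0,0,0]},{"slide":[0,0.3,-0.4],"dr":[0,0,-0.5]},{"slide":[0,0.5,0],"dr":[0,0,0]},{"slide":[0,0.5,0],"dr":[0,0,0]},{"slide":[0,0.5,0],"dr":[0,0,0]},{"slide":[0,0.2,0],"dr":[0,0,-0.5]},{"slide":[0,0,0],"dr":[0,0,-1]},{"slide":[0,0,0],"dr":[0,0,-1]},{"slide":[0,0,0],"dr":[0,0,-1]},{"slide":[0,0,0],"dr":[0,0,-1]}]' 0
python3 -m creep '[{"slide":[0,0,0],"dr":[0,0,-1]},{"slide":[0,0,0],"dr":[0,0,-1]},{"slide":[0,0,0],"dr":[0,0,-1]},{"slide":[0,0,0],"dr":[0,0,-1]},{"slide":[0,0,0],"dr":[0,0,-1]},{"slide":[0,0,0],"dr":[0,0,-1]},{"slide":[0,0,0],"dr":[0,0,-1]},{"slide":[0,0,0],"dr":[0,0,-1]},{"slide":[0,0,0],"dr":[0,0,-1]},{"slide":[0,0,0],"dr":[0,0,-1]},{"slide":[0,0,0],"dr":[0,0,-1]},{"slide":[0,0,0],"dr":[0,0,-1]}]'
python3 go.py .5947 -.0563 .23 197.75
```

```text
t: 6.75
ee_pos: [0.5975, -0.0555, 0.2345]
tcp_rot: [-0.0, 0.946, 0.324, -0.0]
ft_force: [-0.1, -0.6, -0.5]
width: 0.0431
finger_force: 0.0
t: 7.95
ee_pos: [0.5975, -0.0555, 0.2345]
tcp_rot: [-0.0, 0.733, 0.681, -0.0]
ft_force: [1.3, -0.6, 0.3]
width: 0.0427
finger_force: 0.0
t 7.95 ee [ 0.5975 -0.0555  0.2345] q [ 0.72  0.54 -0.93  1.67  0.46  1.17 -0.4 ] F [ 1.3  -0.55  0.33] w 0.0427
slide units [-0.02  -0.054  0.091] dr units [-4.0000e-03 -9.0000e-03 -2.7989e+01]
```

```bash
python3 -m creep '[{"slide":[0,0,0],"dr":[0,0,-1]},{"slide":[0,0,0],"dr":[0,0,-1]},{"slide":[0,0,0],"dr":[0,0,-1]},{"slide":[0,0,0],"dr":[0,0,-1]},{"slide":[0,0,0],"dr":[0,0,-1]},{"slide":[0,0,0],"dr":[0,0,-1]},{"slide":[0,0,0],"dr":[0,0,-1]},{"slide":[0,0,0],"dr":[0,0,-1]},{"slide":[0,0,0],"dr":[0,0,-1]},{"slide":[0,0,0],"dr":[0,0,-1]},{"slide":[0,0,0],"dr":[0,0,-1]},{"slide":[0,0,0],"dr":[0,0,-1]}]'
python3 -m creep '[{"slide":[0,0,0],"dr":[0,0,-1]},{"slide":[0,0,0],"dr":[0,0,-1]},{"slide":[0,0,0],"dr":[0,0,-1]},{"slide":[0,0,0],"dr":[0,0,-1]},{"slide":[0,0,0],"dr":[0,0,-1]},{"slide":[0,0,0],"dr":[0,0,-1]},{"slide":[0,0,0],"dr":[0,0,-1]},{"slide":[0,0,0],"dr":[0,0,-1]},{"slide":[0,0,0],"dr":[0,0,-1]},{"slide":[0,0,0],"dr":[0,0,-1]},{"slide":[0,0,0],"dr":[0,0,-1]},{"slide":[0,0,0],"dr":[0,0,-1]}]'
python3 -m creep '[{"slide":[0,0,0],"dr":[0,0,-1]},{"slide":[0,0,0],"dr":[0,0,-1]},{"slide":[0,0,0],"dr":[0,0,-1]},{"slide":[0,0,0],"dr":[0,0,-1]},{"slide":[0,0,0],"dr":[0,0,0]},{"slide":[0,0,0],"dr":[0,0,0]}]'
python3 - <<'E'
from h import *
import pickle
i=robot.camera_info("wrist");p,d=robot.read_camera("wrist");pickle.dump((i,p,d),open("w2.pkl","wb"));cv2.imwrite("pics/w2.png",p)
E
python3 go.py .5947 -.0563 .156 197.75
```

```text
t: 9.15
ee_pos: [0.5975, -0.0556, 0.2345]
tcp_rot: [-0.0, 0.392, 0.92, -0.0]
ft_force: [-0.8, 1.0, -0.3]
width: 0.0425
finger_force: 0.0
t: 10.35
ee_pos: [0.5975, -0.0556, 0.2345]
tcp_rot: [-0.0, -0.016, 1.0, 0.0]
ft_force: [-0.3, -0.6, -0.7]
width: 0.0425
finger_force: 0.0
t: 10.95
ee_pos: [0.5976, -0.0555, 0.2345]
tcp_rot: [-0.0, -0.152, 0.988, 0.0]
ft_force: [0.5, -0.7, -0.2]
width: 0.0426
finger_force: 0.0
t 11.0 ee [ 0.5976 -0.0555  0.2346] q [ 0.91  0.78 -1.35  1.66  0.78  1.35  1.32] F [ 0.61  0.15 -0.58] w 0.0427
slide units [0.06  0.002 1.573] dr units [ 0.003 -0.004 -0.055]
```

View pics/w2.png

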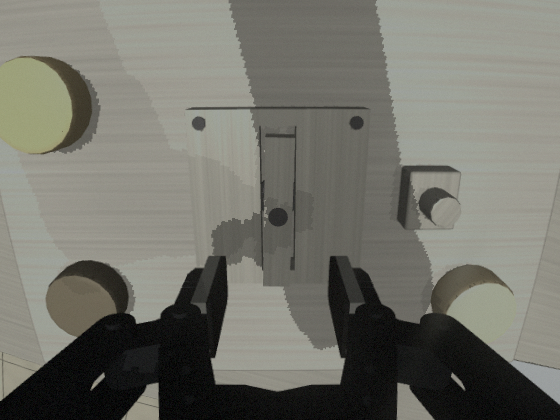

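The wrist view shows the popped bar running along columns 262–296 with its boss at (278,217). It is centred between the finger pads (225 and 332) and aligned with them. I'll descend and grip.

```bash
python3 - <<'E'
from h import *
import pickle
i,p,d=pickle.load(open("w2.pkl","rb"));print(world(i,d,278,217),world(i,d,278,250),world(i,d,278,150))
E
python3 -m creep '[{"slide":[0.03,0,0.2],"dr":[0,0,-0.05]},{"slide":[0.03,0,0.3],"dr":[0,0,0]},{"slide":[0,0,0.3],"dr":[0,0,0]},{"slide":[0,0,0.3],"dr":[0,0,0]},{"slide":[0,0,0.2],"dr":[0,0,0]},{"slide":[0,0,0],"dr":[0,0,0]},{"slide":[0,0,0],"dr":[0,0,0]}]'
python3 go.py .5947 -.0563 .156 197.75
```

```text
[ 0.59511615 -0.05587554  0.17489784] [ 0.61424244 -0.04984874  0.17612114] [ 0.55853978 -0.06740551  0.17457022]
t: 11.7
ee_pos: [0.5949, -0.056, 0.1697]
tcp_rot: [-0.0, -0.155, 0.988, 0.0]
ft_force: [0.1, 0.2, -0.2]
width: 0.0429
finger_force: 0.0
t 11.7 ee [ 0.5949 -0.056   0.1697] q [ 0.89  0.84 -1.28  1.73  0.85  1.25  1.28] F [ 0.07  0.15 -0.2 ] w 0.0429
slide units [ 0.006 -0.004  0.274] dr units [0.008 0.    0.024]
```

Axis confirmed at (0.595, -0.056). I'll go down the last 13 mm, then close with moderate force.

```bash
python3 -m creep '[{"slide":[0,0,0.1],"dr":[0,0,0.02]},{"slide":[0,0,0.1],"dr":[0,0,0]},{"slide":[0,0,0.05],"dr":[0,0,0]},{"slide":[0,0,0],"dr":[0,0,0]},{"slide":[0,0,0],"dr":[0,0,0]}]'
python3 -m creep '[{"slide":[0,0,0],"dr":[0,0,0]},{"slide":[0,0,0],"dr":[0,0,0]},{"slide":[0,0,0],"dr":[0,0,0]},{"slide":[0,0,0],"dr":[0,0,0]},{"slide":[0,0,0],"dr":[0,0,0]},{"slide":[0,0,0],"dr":[0,0,0]}]' -1 50
python3 go.py .5949 -.056 .157 117.5
```

```text
t: 12.2
ee_pos: [0.5949, -0.0563, 0.1574]
tcp_rot: [0.0, -0.154, 0.988, 0.0]
ft_force: [-0.1, 0.1, -0.8]
width: 0.0428
finger_force: 0.0
t: 12.8
ee_pos: [0.595, -0.0562, 0.1577]
tcp_rot: [0.0, -0.154, 0.988, -0.0]
ft_force: [-1.2, 0.5, 4.1]
width: 0.0147
finger_force: 49.5
t 12.8 ee [ 0.595  -0.0562  0.1577] q [ 0.89  0.85 -1.27  1.74  0.86  1.24  1.27] F [-1.2   0.48  4.13] w 0.0147
slide units [0.001 0.005 0.013] dr units [3.0000e-03 6.0000e-03 2.0062e+01]
```

```bash
python3 -m creep '[{"slide":[0,0,0],"dr":[0,0,0.3]},{"slide":[0,0,0],"dr":[0,0,0.7]},{"slide":[0,0,0],"dr":[0,0,1]},{"slide":[0,0,0],"dr":[0,0,1]},{"slide":[0,0,0],"dr":[0,0,1]},{"slide":[0,0,0],"dr":[0,0,1]},{"slide":[0,0,0],"dr":[0,0,1]},{"slide":[0,0,0],"dr":[0,0,1]},{"slide":[0,0,0],"dr":[0,0,1]},{"slide":[0,0,0],"dr":[0,0,1]},{"slide":[0,0,0],"dr":[0,0,0]}]'
python3 go.py .5949 -.056 .157 117.5; python3 -c "
from h import *;print(robot.get_obs()['ft_torque'])"
```

```text
t: 13.9
ee_pos: [0.595, -0.0568, 0.1576]
tcp_rot: [0.0, 0.159, 0.987, -0.001]
ft_force: [-0.7, -1.4, 3.5]
width: 0.0149
finger_force: 49.5
t 13.9 ee [ 0.595  -0.0568  0.1576] q [ 0.84  0.77 -1.15  1.74  0.76  1.16  0.71] F [-0.75 -1.36  3.51] w 0.0149
slide units [0.006 0.014 0.013] dr units [-9.0000e-03  1.7000e-02  1.1045e+01]
[-0.22186432  0.28796321 -0.06825324]
```

```bash
python3 -m creep '[{"slide":[0,0,0],"dr":[0,0,1]},{"slide":[0,0,0],"dr":[0,0,1]},{"slide":[0,0,0],"dr":[0,0,1]},{"slide":[0,0,0],"dr":[0,0,1]},{"slide":[0,0,0],"dr":[0,0,1]},{"slide":[0,0,0],"dr":[0,0,1]},{"slide":[0,0,0],"dr":[0,0,1]},{"slide":[0,0,0],"dr":[0,0,1]},{"slide":[0,0,0],"dr":[0,0,1]},{"slide":[0,0,0],"dr":[0,0,0.8]},{"slide":[0,0,0],"dr":[0,0,0.6]},{"slide":[0,0,0],"dr":[0,0,0]}]'
python3 go.py .5949 -.056 .157 117.5; python3 -c "
from h import *;print(robot.get_obs()['ft_torque'])"
```

```text
t: 15.1
ee_pos: [0.5946, -0.0572, 0.1573]
tcp_rot: [0.0, 0.499, 0.867, -0.001]
ft_force: [-1.3, -3.2, 5.2]
width: 0.0148
finger_force: 49.5
t 15.1 ee [ 0.5946 -0.0572  0.1573] q [ 0.76  0.68 -1.    1.74  0.64  1.09  0.07] F [-1.31 -3.18  5.24] w 0.0148
slide units [0.018 0.017 0.007] dr units [-0.017  0.017  0.674]
[-0.56763871  0.43537889  0.16010622]
```

```bash
python3 -m creep '[{"slide":[0,0,0],"dr":[0,0,0.5]},{"slide":[0,0,0],"dr":[0,0,0.4]},{"slide":[0,0,0],"dr":[0,0,0]},{"slide":[0,0,0],"dr":[0,0,0]},{"slide":[0,0,0],"dr":[0,0,0]}]'
python3 go.py .5949 -.056 .157 117.5; python3 -c "
from h import *;print(robot.get_obs()['ft_torque'])"
```

```text
t: 15.6
ee_pos: [0.5947, -0.0573, 0.1572]
tcp_rot: [0.0, 0.525, 0.851, -0.001]
ft_force: [-1.8, -4.4, 4.5]
width: 0.0151
finger_force: 49.7
t 15.6 ee [ 0.5947 -0.0573  0.1572] q [ 0.76  0.67 -0.99  1.74  0.63  1.08  0.02] F [-1.8  -4.45  4.53] w 0.0151
slide units [0.022 0.016 0.004] dr units [-0.015  0.015 -0.224]
[-1.09809166  0.43008351  0.53883648]
```

The wrist moment rose at 81°, so the handle is at its stop. I'll release it, lift clear and look.

```bash
python3 -m creep '[{"slide":[0,0,0],"dr":[0,0,0]},{"slide":[0,0,0],"dr":[0,0,0]},{"slide":[0,0,0],"dr":[0,0,0]},{"slide":[0,0,0],"dr":[0,0,0]},{"slide":[0,0,0],"dr":[0,0,0]}]' 0
python3 -m creep '[{"slide":[0,0,-0.1],"dr":[0,0,0]},{"slide":[0,0,-0.3],"dr":[0,0,0]},{"slide":[0,0,-0.4],"dr":[0,0,0]},{"slide":[0,0,-0.4],"dr":[0,0,0]},{"slide":[0,0,-0.4],"dr":[0,0,0]},{"slide":[0,0,-0.2],"dr":[0,0,0]},{"slide":[0,0,0],"dr":[0,0,0]},{"slide":[0,0,0],"dr":[0,0,0]}]'
python3 - <<'E'
from h import *
i=robot.camera_info("wrist");p,d=robot.read_camera("wrist");cv2.imwrite("pics/w3.png",p)
import pickle;pickle.dump((i,p,d),open("w3.pkl","wb"))
E
```

```text
t: 16.1
ee_pos: [0.5948, -0.056, 0.1572]
tcp_rot: [-0.0, 0.526, 0.851, 0.0]
ft_force: [0.7, -0.5, 0.0]
width: 0.0424
finger_force: 0.0
t: 16.9
ee_pos: [0.5946, -0.0565, 0.2472]
tcp_rot: [0.0, 0.526, 0.851, -0.0]
ft_force: [-0.2, -1.2, -0.3]
width: 0.0426
finger_force: 0.0
```

View pics/w3.png

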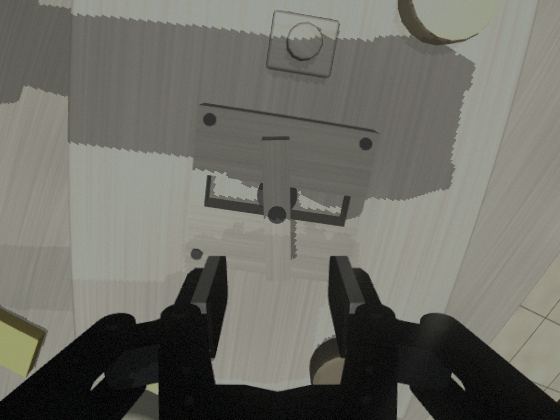

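The bar stands out and lies vertically along columns 264–291, across its slot, turned with the tool. I'll measure its angle from depth.

```bash
python3 - <<'E'
from h import *
import pickle
i,p,d=pickle.load(open("w3.pkl","rb"))
P=np.array([world(i,d,u,v) for v in range(130,262,2) for u in range(225,325,2)])
B=P[(P[:,2]>.169)&(P[:,2]<.182)]
v=cv2.fitLine(B[:,:2].astype(np.float32),cv2.DIST_HUBER,0,.01,.01).ravel()
print(len(B),B[:,2].mean(),"turn",(17.75-np.degrees(np.arctan2(v[1],v[0])))%180,"deg; stop 80.2, need >73.3")
E
```

```text
832 0.17517961472469246 turn 80.79666 deg; stop 80.2, need >73.3
```

```bash
python3 -c "
from station import robot
print(robot.sign_off())"
```

```text
the job is handed in; nothing more can be done
None
```

I pressed the button at about 6 N (highest reading) until the T-handle popped out, then turned the handle clockwise to its stop (measured 80.8°, stop at 80.2°), released it, and handed in the job at about 17 s; I saw no bystander disturbed, but did not measure their positions afterwards.

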